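# Stopper a sample bottle in the treadle press

## Robot

A 6-joint arm with a two-finger parallel gripper is mounted at the origin on the work surface. World frame = base frame: x ahead of the robot, y to its left, z up, the work surface at z = 0. Lengths are in m, angles in rad, forces in N, time in s.
With the tool pointing down it reaches from about 0.3 to 0.775 m from the base axis. Payload 14.6 kg.
Tool frame: the origin (TCP) lies between the finger pads; the fingertips stand 22 mm ahead of it and the grasp point (between the pads) lies 3 mm ahead of it; x points along the fingers, y is the direction in which the jaws open and shut, and the axes are right-handed (so a half turn about x gives the same grasp; the last joint's range is limited). The gripper opens to 85 mm and grips with 20 to 120 N. Pads are 22 mm wide; open, the fingers measure 114 mm over their backs; the gripper's body (76 mm by 85 mm) begins 54 mm behind the grasp point. The pads swing forward as they close: fully open they stand 13 mm farther back than shut.
Start: joints at [-1.276, 0.3, 1.521, -0, 1.321, -0.067], TCP at [0.195, -0.514, 0.253] pointing down, gripper open.
Joint ranges: [-3.03, 3.03], [-0.79, 2.21], [0.23, 2.52], [-1.04, 4.18], [0, 3.07], [-2.55, 2.55]. Speed limits (rad/s): [2.22, 2.22, 2.57, 3.14, 3.14, 3.14].

## Interface

Orientations are given as a unit quaternion [x, y, z, w].
In Python, from cell import sensors, camera, order gives the robot as it stands.
- The arm moves only by the tool arm_command, never from a script. Its arguments are lists of equal length, an entry for each row: "translation": the shift along the tool's x, y, z in units of 30 mm (1.0 is 30 mm), a list of three; "angular": the turn, a rotation vector about the tool's x, y, z in units of 5 degrees (1.0 is 5 degrees), a list of three; "fingers": the finger opening in mm, from 0 to 85.4. A call has 1 to 12 rows; each row is the pose to reach, as a shift and turn from the pose commanded when the call began, along the tool's axes at that moment; what a row does not reach only later rows make up. A row lasts 1/12 s, in which the tool goes at most 41.7 mm and 7.16 degrees, less where a joint would pass 70% of its speed; a pose out of reach is approached as far as the arm can. A call with a gripper value outside its range is refused whole. The fingers move at their own pace and stop on an object; the grip force is fixed at half the most. Time passes only in rows, so rows that repeat a pose let the fingers close. It gives the time, the measured TCP pose, the force and the opening at its end, in the units of the state.
- sensors.get_state(): the state, without advancing time (a new reading comes with each control period).
- camera(name): name is "scene" or "top" or "wrist"; returns a dict with "image" (420x560x3 uint8, red, green, blue), "mtx" (3x3 intrinsics, pixels), "cam_to_world" (4x4, takes a point from camera to world coordinates). Camera axes: x right, y up, looking along -z (the intrinsics and any distortion apply to the point x, -y, -z); pixel columns grow to the right and rows downward; lengths in m; the calibration is good to about 2 mm. A picture is of the moment at which its call begins. There is no depth.
- order.hand_in(): hands the job in, once; it reports no verdict.
The state is a dict: "time_s": time; "qpos": joint angles; "joint_velocities": joint speeds; "effort": joint torques, N m; "tcp_pos": TCP position; "tcp_rot": TCP orientation; "wrist_force": force on the tool from outside, world axes, zero at the start; "torque": the same for the moment, N m; "finger_gap": opening from 0.0 (shut) to 1.0 (fully open).
Only numpy, scipy, OpenCV 4.12 (cv2) and the standard library are available. Lean on these libraries where they do the work, as an engineer would, in place of code of your own. Each camera call takes 0.05 s, during which the arm holds its last target.

## Task

Close the squat sample bottle in the bench stoppering press: stand it gently and upright in the press's sliding tray, push the tray fully home under the ram, then press the spring treadle right down to its stop and keep it there for a moment, so that the rubber stopper is driven in. Then let the treadle come up again and leave the closed bottle standing in the tray under the ram. Only the press may drive the stopper in; leave the other glassware and the dropper bottle where they are.

Things in the scene. Friction and masses are not known exactly. Their poses are not given: they have to be found in the camera images.
- bottle: Squat amber glass sample bottle, loose, about 0.15 kg, upright on the bench: body 50 mm in diameter and 48 mm high (grip here), mouth 65 mm up, with a rubber stopper standing in it (top 79 mm up while proud). Origin: centre of the underside, z up. The only squat bottle; a conical flask and a tall slim bottle stand near it.
- stopper (a joint): How far the bottle's rubber stopper (head 30 mm in diameter, 8 mm thick) has been driven in, m: 0 = standing 6 mm proud of the mouth, 0.006 = fully in. It is stiff (about 5 N) and stays where it is pushed.
- press: Grey bench stoppering press, fixed; position and yaw vary. Origin: underside, below the middle of the tray's track; z up; y: the way the tray slides home (treadle at the +y end); x: away from the robot at yaw 0. In mm: base x -60 to 100, y -155 to 245, 16 thick; head x -30 to 100, y 35 to 105, 140 to 196 above the bench, on two steel posts at x 82. Tray, ram and treadle are centred on x 0.
- tray (a joint): Slide of the aluminium tray, m: 0 = fully out, 0.140 = fully home against its stop, with the seat under the ram; moves along the press's +y. It needs about 2 N and stays where it is left; it starts between 0 and 0.03.
- tray_seat (a point): Centre of the tray's seat, on its floor, 26 mm above the bench: a square recess 60 x 60 mm inside a low rim (5 mm wide, 6 mm high). The bottle stands on this floor with 5 mm of play all round. Moves with the tray.
- tray_knob (a point): Top centre of the tray's upright steel knob: a round post 18 mm in diameter, its top 71 mm and its foot 27 mm above the bench, 95 mm from the seat's centre on the press's -y side. Grip it or push it. Moves with the tray.
- treadle (a joint): Angle of the treadle, rad: 0 = up at rest (sloping up 0.32 rad towards the press's +y), 0.32 = down at its stop (level). A spring brings it back up. Hinged along the press's x at x 0, y 125 mm, 34 mm above the bench. Pressing at the pad's middle takes about 5 N at first and 15 N at the stop.
- treadle_pad (a point): Middle of the top of the treadle's black rubber pad (75 mm along the press's x by 65 mm along the lever), 85 mm from the hinge, about 70 mm above the bench at rest; at the stop it is 44 mm above the bench and at press y 210 mm. Moves with the treadle.
- flask: Clear conical flask, loose, 72 mm across its foot, 115 mm high. Leave alone. Origin: centre of the underside.
- tall_bottle: Tall slim amber bottle, loose, 42 mm in diameter, 125 mm high. Leave alone. Origin: centre of the underside.
- beaker: Clear beaker, loose, 66 mm across, 85 mm high, behind the press. Leave alone. Origin: centre of the underside.
- dropper: Small dropper bottle with a white bulb, loose, 32 mm in diameter, 94 mm high, between robot and press. Leave alone. Origin: centre of the underside.
- rack: White test-tube rack with tubes, fixed, left of the press: 240 x 80 mm, 153 mm high, long side along its x. Origin: centre of the underside.
- ram_foot (a point): Centre of the underside of the press's vertical steel ram (32 mm foot), at press x 0, y 70 mm, 114.5 mm above the bench at rest, 9.5 mm over the proud stopper of a bottle in the tray. It goes down as the treadle is pressed, 15.5 mm at the treadle's stop. Its rod rises through the head to 228 mm.

How it is judged:
On the way, in this order (a step that is already met when the one before it is completed fails the run):
1. the bottle stands upright in the tray, let go, its stopper still proud (horizontal distance between bottle and tray_seat below 0.009 m and z of bottle in the frame of tray_seat below 0.003 m and angle between bottle's own z axis and vertical below 0.06 rad and contact force between the fingers and bottle below 0.1 N and value of joint stopper below 0.002 m), for 0.2 s.
2. the tray is fully home with the bottle upright in it, its stopper still proud (value of joint tray above 0.135 m and horizontal distance between bottle and tray_seat below 0.009 m and angle between bottle's own z axis and vertical below 0.06 rad and value of joint stopper below 0.002 m), for 0.2 s.
3. the treadle is down at its stop and the stopper is driven in (value of joint treadle above 0.3 rad and value of joint stopper above 0.0045 m and value of joint tray above 0.133 m), for 0.3 s.
At the end, for the whole second after the job is handed in: The bottle stands upright and at rest (within 0.06 rad) on the tray's floor, within 9 mm of the seat's centre; the tray is home (at least 133 of its 140 mm); the stopper is driven in by at least 4.5 of its 6 mm; the treadle has come back up (below 0.03 rad) (value of joint stopper above 0.0045 m and value of joint treadle below 0.03 rad and value of joint tray above 0.133 m and horizontal distance between bottle and tray_seat below 0.009 m and z of bottle in the frame of tray_seat below 0.003 m and angle between bottle's own z axis and vertical below 0.06 rad and linear speed of bottle below 0.01 m/s); the robot touches nothing.
It fails at once if the stopper is driven in other than under the ram (value of joint stopper above 0.002 m and value of joint tray below 0.13 m).
It fails at once if the bottle is dropped (falls faster than 0.7 m/s, about 25 mm, out of the fingers) (contact force between the fingers and bottle below 0.1 N and linear speed of bottle above 0.7 m/s).
It fails at once if another loose thing is shoved more than 30 mm or tipped (distance of any of flask, tall_bottle, beaker, dropper from where it was at the start of the episode above 0.03 m or angle between any of flask, tall_bottle, beaker, dropper's own z axis and vertical above 0.5 rad).
It also fails if it takes over 70 s, if anything falls off the work surface, if the arm or the gripper's body presses on something with over 40 N, if the wrist force passes 120 N, or if a joint passes its speed limit or range.

## Working session

There is one attempt and no reset: what is moved stays moved. The work goes in short steps, Python scripts to look and compute and a tool call to move; the robot and the scene stay as the last step left them, time stands still between calls to the robot, and variables do not carry over. Pictures are saved under pics/ and viewed, and the job is handed in when it is done.

Besides the shell and the picture viewer there is one more tool, called after "Emit:" as a command line: name --argument value ..., lists and objects as JSON in quotes. arm_command: Moves the arm, as the interface text tells. Its arguments: {"type":"object","properties":{"translation":{"type":"array"},"angular":{"type":"array"},"fingers":{"type":"array"}},"required":["translation","angular","fingers"]}

```bash
mkdir -p pics; ls; python3 - <<'E'
from cell import sensors,camera
import cv2,numpy as np
print(sensors.get_state())
for n in ["scene","top","wrist"]:
    c=camera(n); cv2.imwrite(f"pics/{n}0.png",c["image"][:,:,::-1]); print(n,c["mtx"].round(1).tolist(),c["cam_to_world"].round(4).tolist(),[k for k in c])
E
```

```text
pics
{'time_s': 0.0, 'qpos': array([-1.27560717e+00,  3.00485380e-01,  1.52158971e+00,  1.42453922e-05,
        1.32071501e+00, -6.66201224e-02]), 'joint_velocities': array([-8.25116400e-04,  6.61162636e-04,  2.40111938e-04, -1.30678056e-03,
        7.82791674e-05, -9.43771815e-04]), 'effort': array([ 2.94749243e-04, -5.43496978e+01, -3.61794019e+01, -7.83855080e-05,
        3.97332158e-03,  6.22858965e-05]), 'tcp_pos': array([ 0.1946093 , -0.51419079,  0.25270982]), 'tcp_rot': array([-0.69552441, -0.12764222,  0.69561127, -0.12679991]), 'wrist_force': array([-0.64055921,  0.74405299, -0.51132186]), 'torque': array([-0.00950642, -0.07545875,  0.05678694]), 'finger_gap': 1.000620476931039}
scene [[475.8, 0.0, 281.7], [0.0, 475.8, 208.4], [0.0, 0.0, 1.0]] [[0.6909, -0.4101, 0.5954, 1.2821], [0.723, 0.3925, -0.5686, -0.5736], [-0.0005, 0.8233, 0.5676, 0.7639], [0.0, 0.0, 0.0, 1.0]] ['image', 'mtx', 'cam_to_world']
top [[442.1, 0.0, 283.9], [0.0, 442.1, 211.3], [0.0, 0.0, 1.0]] [[-0.0258, 0.9947, -0.1, 0.4888], [-0.9996, -0.0267, -0.0072, 0.1052], [-0.0098, 0.0998, 0.995, 1.1339], [0.0, 0.0, 0.0, 1.0]] ['image', 'mtx', 'cam_to_world']
wrist [[338.2, 0.0, 283.2], [0.0, 338.2, 213.9], [0.0, 0.0, 1.0]] [[0.3543, 0.9017, 0.2476, 0.2573], [-0.9351, 0.3418, 0.0932, -0.4908], [-0.0006, -0.2646, 0.9644, 0.3734], [0.0, 0.0, 0.0, 1.0]] ['image', 'mtx', 'cam_to_world']
```

View pics/top0.png

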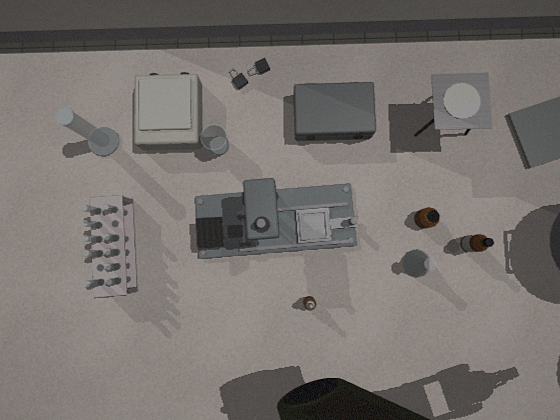

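View pics/scene0.png

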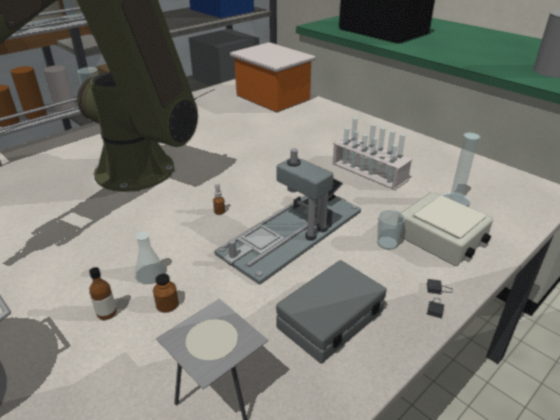

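View pics/wrist0.png

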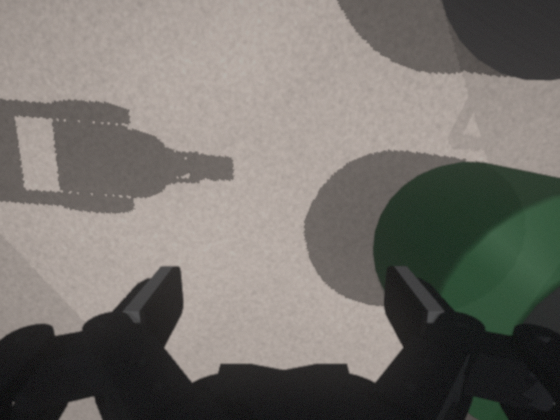

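The top view has the press in the middle, with its tray at about (313,225), the treadle pad at (209,233) and the knob at (349,223). The squat bottle is at about (427,217), the flask at (415,263), the tall bottle at (478,243) and the dropper at (309,303). I'll zoom in next.

```bash
cat > h.py <<'E'
from cell import sensors,camera
import cv2,numpy as np
def ray(c,u,v):
    K=c["mtx"];T=c["cam_to_world"]
    d=np.array([(u-K[0,2])/K[0,0],-(v-K[1,2])/K[1,1],-1.]);return T[:3,3],T[:3,:3]@d
def plane(c,u,v,z):
    o,d=ray(c,u,v);return o+d*(z-o[2])/d[2]
def proj(c,p):
    T=c["cam_to_world"];K=c["mtx"];q=T[:3,:3].T@(np.array(p)-T[:3,3]);return K[0,2]+K[0,0]*q[0]/-q[2],K[1,2]-K[1,1]*q[1]/-q[2]
def crop(c,name,u0,v0,u1,v1,s):
    im=c["image"][v0:v1,u0:u1,::-1];im=cv2.convertScaleAbs(im,alpha=1.6);cv2.imwrite("pics/"+name,cv2.resize(im,None,fx=s,fy=s,interpolation=cv2.INTER_CUBIC))
E
python3 - <<'E'
from h import *
c=camera("top");crop(c,"t1.png",190,170,370,270,4.4)
crop(c,"t2.png",390,195,500,285,6)
c=camera("scene");crop(c,"s1.png",210,140,370,280,4)
crop(c,"s2.png",80,225,190,325,6)
E
```

```text
(no output)
```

View pics/t1.png

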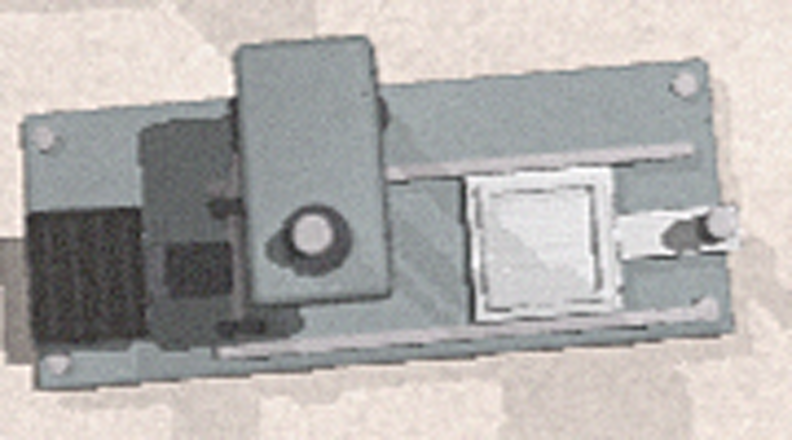

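View pics/t2.png

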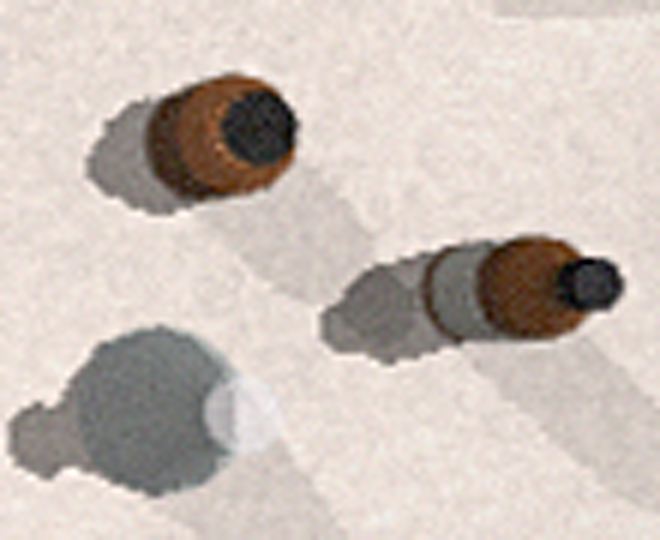

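View pics/s1.png

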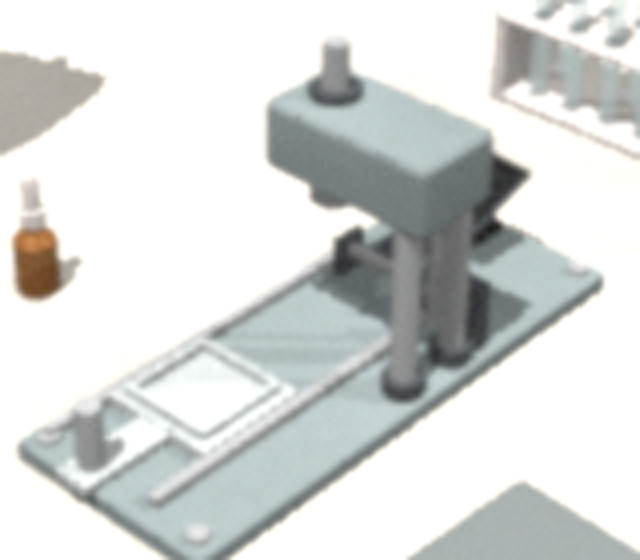

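View pics/s2.png

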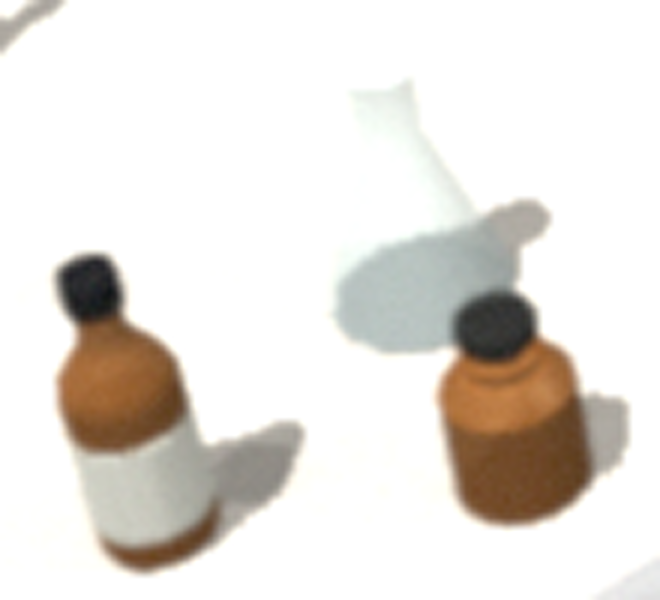

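```bash
python3 - <<'E'
from h import *
c=camera("top"); s=camera("scene")
f=lambda x,y:(190+x/4.4,170+y/4.4); g=lambda x,y:(390+x/6,195+y/6)
P=np.array([plane(c,*f(*p),.016) for p in [(20,117),(705,58),(735,330),(38,388)]]);print(P.round(4))
for a,b in [(1,0),(2,3)]:
  d=P[b]-P[a];print("L",np.linalg.norm(d),"yaw",np.arctan2(-d[0],d[1]))
for a,b in [(3,0),(2,1)]:
  d=P[b]-P[a];print("W",np.linalg.norm(d),"yaw",np.arctan2(d[1],d[0]))
yaw=np.mean([np.arctan2(-(P[b]-P[a])[0],(P[b]-P[a])[1]) for a,b in [(1,0),(2,3)]])
X=np.array([np.cos(yaw),np.sin(yaw),0]);Y=np.array([-np.sin(yaw),np.cos(yaw),0])
o=P.mean(0)-20e-3*X-45e-3*Y; o[2]=0;print("yaw",yaw,"origin base",o)
loc=lambda p:(np.array([(p-o)@X,(p-o)@Y])*1000).round(1)
for n,p,z in [("trayouter",(543.5,244),.032),("knob",(720,222),.071),("rod",(313,233),.228)]:
  w=plane(c,*f(*p),z);print(n,w.round(4),loc(w))
for n,p,z in [("stopper",(260,127),.079),("tallcap",(592,284),.125),("flaskfoot",(150,412),.0)]:
  print(n,plane(c,*g(*p),z).round(4))
k=lambda x,y:(80+x/6,225+y/6); k1=lambda x,y:(210+x/4,140+y/4)
print("scene stopper",plane(s,*k(496,318),.079),"cap",plane(s,*k(90,275),.125))
for n,p,z in [("tray",(208,395),.032),("knob",(90,406),.071),("rod",(336,44),.228)]:
  w=plane(s,*k1(*p),z);print(n,w.round(4),loc(w))
print("dropper",plane(c,309,303,.094))
E
```

```text
[[ 0.6451  0.3404  0.016 ]
 [ 0.6688 -0.058   0.016 ]
 [ 0.511  -0.0687  0.016 ]
 [ 0.4883  0.331   0.016 ]]
L 0.3991189435615098 yaw 0.0594694768756182
L 0.4003339815566203 yaw 0.056760059910812455
W 0.15705334077929878 yaw 0.06014262923889351
W 0.1581434786378467 yaw 0.06781193093118827
yaw 0.05811476839321533 origin base [0.56095866 0.09008993 0.        ]
trayouter [0.5621 0.0401 0.032 ] [ -1.7 -50. ]
knob [ 0.569  -0.0545  0.071 ] [  -0.3 -144.8]
rod [0.5571 0.1591 0.228 ] [ 0.1 69.1]
stopper [ 0.5736 -0.2436  0.079 ]
tallcap [ 0.5071 -0.3498  0.125 ]
flaskfoot [ 0.4603 -0.2161  0.    ]
scene stopper [ 0.57687785 -0.24466411  0.079     ] cap [ 0.51330542 -0.35275363  0.125     ]
tray [0.5764 0.0327 0.032 ] [ 12.1 -58.2]
knob [ 0.5742 -0.0562  0.071 ] [   4.7 -146.8]
rod [0.5645 0.1527 0.228 ] [ 7.2 62.3]
dropper [0.37859193 0.06007385 0.094     ]
```

```bash
cat >> h.py <<'E'
from scipy.spatial.transform import Rotation as Rt
YAW=0.0585
def target(sgn=-1,yaw=YAW):
    Y=sgn*np.array([-np.sin(yaw),np.cos(yaw),0]);X=np.array([0,0,-1.]);return np.c_[X,Y,np.cross(X,Y)]
def cmd(p,sgn=-1):
    s=sensors.get_state();R=Rt.from_quat(s["tcp_rot"]).as_matrix()
    print("t",s["time_s"],"tcp",s["tcp_pos"].round(4),"F",s["wrist_force"].round(2),"gap",round(s["finger_gap"],3))
    print("trans",(R.T@(np.array(p)-s["tcp_pos"])/.03).round(3),"ang",(Rt.from_matrix(R.T@target(sgn)).as_rotvec(degrees=True)/5).round(3))
E
python3 - <<'E'
from h import *
s=sensors.get_state();print(Rt.from_quat(s["tcp_rot"]).as_matrix().round(3))
cmd([.575,-.244,.16]);cmd([.575,-.244,.16],1)
E
```

```text
[[-0.     0.354 -0.935]
 [ 0.    -0.935 -0.354]
 [-1.    -0.    -0.   ]]
t 0.35 tcp [ 0.1947 -0.5143  0.2532] F [ 0.3  -0.37  0.38] gap 1.002
trans [  3.107  -3.939 -15.046] ang [3.476e+00 0.000e+00 3.000e-03]
t 0.35 tcp [ 0.1947 -0.5143  0.2532] F [ 0.3  -0.37  0.38] gap 1.002
trans [  3.107  -3.939 -15.046] ang [-3.2524e+01 -4.0000e-03  0.0000e+00]
```

Emit:
arm_command --translation '[[0,-0.33,-1.25],[0,-0.66,-2.5],[0,-0.98,-3.75],[0,-1.31,-5],[0,-1.64,-6.25],[0,-1.97,-7.5],[0,-2.3,-8.75],[0,-2.62,-10],[0,-2.95,-11.25],[0,-3.28,-12.5],[0,-3.6,-13.8],[0,-3.94,-15.05]]' --angular '[[0.3,0,0],[0.6,0,0],[0.9,0,0],[1.2,0,0],[1.5,0,0],[1.8,0,0],[2.1,0,0],[2.4,0,0],[2.7,0,0],[3.0,0,0],[3.3,0,0],[3.48,0,0]]' --fingers '[85,85,85,85,85,85,85,85,85,85,85,85]'

```text
time_s: 1.35
tcp_pos: [0.5766, -0.2425, 0.2533]
tcp_rot: [0.707, 0.02, -0.707, 0.02]
wrist_force: [-0.1, 0.4, -0.0]
finger_gap: 0.993
```

Emit:
arm_command --translation '[[0,0,0],[0,0,0],[0,0,0],[0,0,0]]' --angular '[[0,0,0],[0,0,0],[0,0,0],[0,0,0]]' --fingers '[85,85,85,85]'

```text
time_s: 1.68
tcp_pos: [0.5744, -0.2448, 0.2534]
tcp_rot: [-0.707, -0.02, 0.707, -0.02]
wrist_force: [0.0, -0.1, 0.7]
finger_gap: 1.001
```

```bash
python3 - <<'E'
from h import *
cmd([.575,-.244,.12])
c=camera("wrist");cv2.imwrite("pics/w1.png",cv2.convertScaleAbs(c["image"][:,:,::-1],alpha=1.5))
print(proj(c,[.575,-.244,.079]))
E
```

```text
t 1.6833 tcp [ 0.5744 -0.2448  0.2534] F [ 0.01 -0.15  0.75] gap 1.001
trans [ 4.445 -0.025 -0.021] ang [-0.015  0.002 -0.001]
(np.float64(282.0561990415892), np.float64(198.0924608666756))
```

View pics/w1.png

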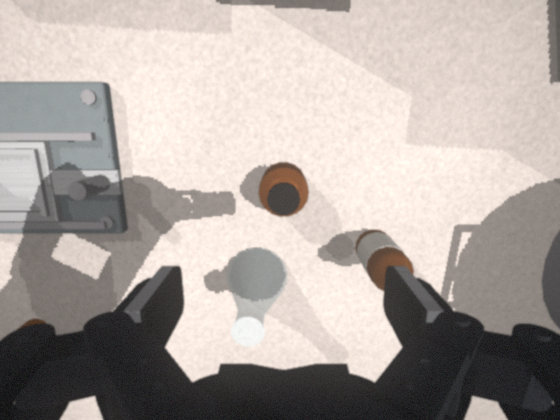

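The stopper shows at (283,199) against a predicted (282,198), so the bottle position holds. I'll go down over it, slowing towards the end.

Emit:
arm_command --translation '[[0.5,-0.02,-0.02],[1.2,-0.02,-0.02],[2.0,-0.02,-0.02],[2.8,-0.02,-0.02],[3.6,-0.02,-0.02],[4.4,-0.02,-0.02],[5.1,-0.02,-0.02],[5.7,-0.02,-0.02],[6.2,-0.02,-0.02],[6.7,-0.02,-0.02],[7.0,-0.02,-0.02],[7.2,-0.02,-0.02]]' --angular '[[0,0,0],[0,0,0],[0,0,0],[0,0,0],[0,0,0],[0,0,0],[0,0,0],[0,0,0],[0,0,0],[0,0,0],[0,0,0],[0,0,0]]' --fingers '[85,85,85,85,85,85,85,85,85,85,85,85]'

```text
time_s: 2.73
tcp_pos: [0.575, -0.2439, 0.0365]
tcp_rot: [-0.707, -0.02, 0.707, -0.02]
wrist_force: [-0.4, 0.1, 0.5]
finger_gap: 0.99
```

Emit:
arm_command --translation '[[0,0,0],[0,0,0],[0,0,0],[0,0,0],[0,0,0],[0,0,0],[0,0,0],[0,0,0],[0,0,0],[0,0,0]]' --angular '[[0,0,0],[0,0,0],[0,0,0],[0,0,0],[0,0,0],[0,0,0],[0,0,0],[0,0,0],[0,0,0],[0,0,0]]' --fingers '[75,68,62,57,53,49,46,46,46,46]'

```text
time_s: 3.57
tcp_pos: [0.5761, -0.2436, 0.0382]
tcp_rot: [0.707, 0.02, -0.706, 0.021]
wrist_force: [-0.4, -0.2, 6.2]
finger_gap: 0.564
```

```bash
python3 - <<'E'
from h import *
cmd([.575,-.244,.2])
c=camera("wrist");cv2.imwrite("pics/w2.png",cv2.convertScaleAbs(c["image"][:,:,::-1],alpha=1.5))
E
```

```text
t 3.5667 tcp [ 0.5761 -0.2436  0.0382] F [-0.44 -0.18  6.2 ] gap 0.564
trans [-5.394  0.016  0.03 ] ang [-0.004 -0.013 -0.008]
```

View pics/w2.png

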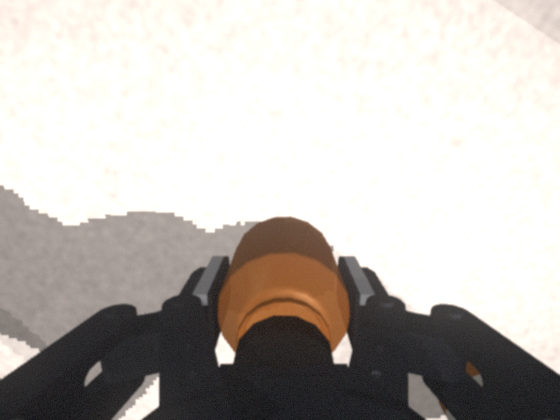

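The bottle is between the pads at 48 mm. There is 6 N up on the wrist, which is probably the pads swinging forward as they close. I'll lift gently and check the stopper.

Emit:
arm_command --translation '[[-0.1,0,0],[-0.3,0,0],[-0.6,0,0],[-1,0,0],[-1.5,0,0],[-2.1,0,0],[-2.7,0,0],[-3.3,0,0],[-3.8,0,0],[-4.2,0,0],[-4.4,0,0],[-4.5,0,0]]' --angular '[[0,0,0],[0,0,0],[0,0,0],[0,0,0],[0,0,0],[0,0,0],[0,0,0],[0,0,0],[0,0,0],[0,0,0],[0,0,0],[0,0,0]]' --fingers '[46,46,46,46,46,46,46,46,46,46,46,46]'

```text
time_s: 4.62
tcp_pos: [0.5758, -0.2435, 0.1736]
tcp_rot: [0.707, 0.02, -0.706, 0.021]
wrist_force: [0.2, -0.0, -1.8]
finger_gap: 0.565
```

```bash
python3 - <<'E'
from h import *
cmd([.563,.04,.17])
c=camera("scene");p=proj(c,sensors.get_state()["tcp_pos"]);print(p);u,v=map(int,p)
crop(c,"s3.png",u-60,v-60,u+60,v+40,6)
c=camera("top");print(proj(c,sensors.get_state()["tcp_pos"]))
E
```

```text
t 4.6167 tcp [ 0.5758 -0.2435  0.1736] F [ 0.24 -0.05 -1.76] gap 0.565
trans [ 0.113 -9.458 -0.122] ang [-0.004 -0.014 -0.008]
(np.float64(156.13261056957802), np.float64(242.2300835956982))
(np.float64(447.1818787760264), np.float64(211.45601205761645))
```

View pics/s3.png

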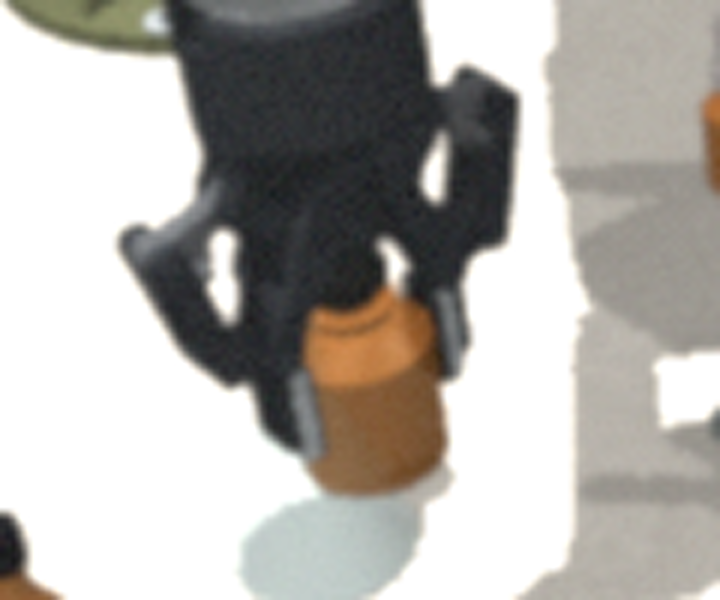

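```bash
python3 - <<'E'
from h import *
for n,(u0,v0,u1,v1) in [("top",(285,195,335,250)),("scene",(230,215,290,265))]:
    c=camera(n);im=c["image"].astype(int)
    crop(c,f"tray_{n}.png",u0,v0,u1,v1,10)
    g=im[v0:v1,u0:u1].mean(2);print(n,g.min(),g.max(),np.percentile(g,[20,50,80]))
E
```

```text
top 37.333333333333336 174.33333333333334 [105.33333333 117.         149.        ]
scene 62.666666666666664 198.66666666666666 [105.         131.66666667 165.        ]
```

View pics/tray_top.png

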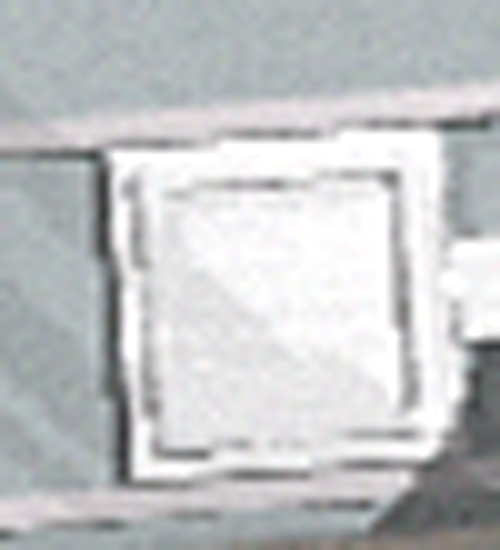

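View pics/tray_scene.png

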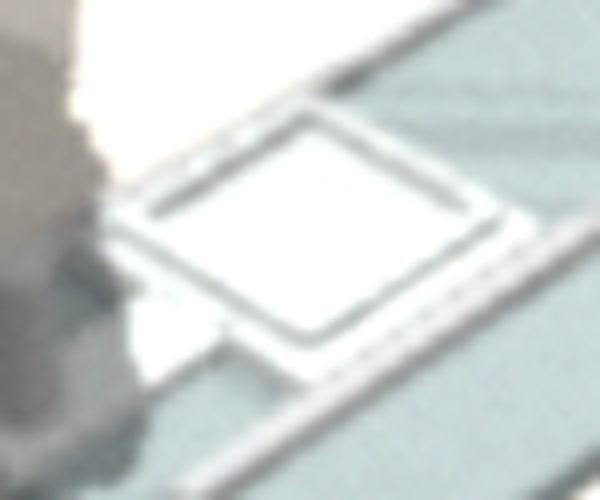

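```bash
python3 - <<'E'
from h import *
c=camera("top");s=camera("scene")
print(plane(c,313.75,225.3,.032),plane(s,260.7,237,.032))
for n,u,v,z in [("knob",232.5,241.5,.071),("rod",294,151,.228)]: print(n,plane(s,u,v,z))
E
```

```text
[0.56251134 0.0395283  0.032     ] [0.5689033  0.03504945 0.032     ]
knob [ 0.57417887 -0.05616799  0.071     ]
rod [0.56451773 0.15271416 0.228     ]
```

```bash
python3 - <<'E'
from h import *
cmd([.48,.04,.2])
E
```

```text
t 4.9167 tcp [ 0.5754 -0.2433  0.1714] F [ 0.03 -0.31 -2.01] gap 0.564
trans [-0.944 -9.612  2.628] ang [-0.004  0.015  0.008]
```

Emit:
arm_command --translation '[[-0.2,-0.3,0.1],[-0.4,-1.0,0.3],[-0.6,-1.9,0.5],[-0.8,-2.9,0.8],[-0.94,-4.0,1.1],[-0.94,-5.1,1.4],[-0.94,-6.2,1.7],[-0.94,-7.2,2.0],[-0.94,-8.1,2.3],[-0.94,-8.9,2.5],[-0.94,-9.4,2.6],[-0.94,-9.6,2.63]]' --angular '[[0,0,0],[0,0,0],[0,0,0],[0,0,0],[0,0,0],[0,0,0],[0,0,0],[0,0,0],[0,0,0],[0,0,0],[0,0,0],[0,0,0]]' --fingers '[46,46,46,46,46,46,46,46,46,46,46,46]'

```text
time_s: 5.92
tcp_pos: [0.4792, 0.0416, 0.2008]
tcp_rot: [0.707, 0.021, -0.707, 0.021]
wrist_force: [0.9, 0.2, -0.7]
finger_gap: 0.566
```

Emit:
arm_command --translation '[[0,0,0],[0,0,0],[0,0,0],[0,0,0]]' --angular '[[0,0,0],[0,0,0],[0,0,0],[0,0,0]]' --fingers '[46,46,46,46]'

```text
time_s: 6.25
tcp_pos: [0.4804, 0.0387, 0.2004]
tcp_rot: [-0.707, -0.02, 0.707, -0.02]
wrist_force: [1.0, 0.3, -1.3]
finger_gap: 0.568
```

```bash
python3 - <<'E'
from h import *
cmd([.563,.04,.17])
c=camera("wrist");cv2.imwrite("pics/w3.png",cv2.convertScaleAbs(c["image"][:,:,::-1],alpha=1.3))
for p in [[.5632,.0397,.032],[.569,-.0545,.071],[.5571,.1591,.228]]: print(proj(c,p))
E
```

```text
t 6.25 tcp [0.4804 0.0387 0.2004] F [ 1.    0.27 -1.29] gap 0.568
trans [ 1.013  0.115 -2.753] ang [-0.017  0.001 -0.001]
(np.float64(287.52386498543706), np.float64(100.87395484504069))
(np.float64(422.95890425301354), np.float64(97.0877477594329))
(np.float64(-176.47480274011042), np.float64(53.037941360272356))
```

View pics/w3.png

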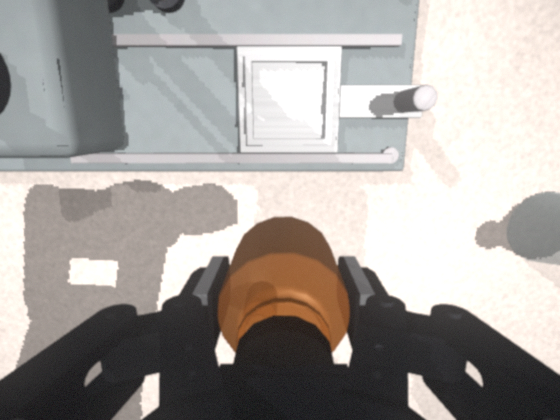

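```bash
python3 - <<'E'
from h import *
c=camera("wrist");t=sensors.get_state()["tcp_pos"]
X=np.array([np.cos(YAW),np.sin(YAW),0])
for off in (-.004,-.002,0,.002,.004):
  for dz in(-.038,): print(off,proj(c,t+X*(off+.025)+[0,0,dz]))
E
```

```text
-0.004 (np.float64(282.4868330481871), np.float64(218.6938303360397))
-0.002 (np.float64(282.4798803784696), np.float64(214.7479681933439))
0 (np.float64(282.47288284402424), np.float64(210.7766438845479))
0.002 (np.float64(282.4658400091854), np.float64(206.77961015553345))
0.004 (np.float64(282.45875143262856), np.float64(202.75661654045555))
```

```bash
python3 - <<'E'
from h import *
cmd([.566,.0396,.12])
E
```

```text
t 6.35 tcp [0.4803 0.0389 0.2004] F [ 0.54 -0.15 -1.5 ] gap 0.571
trans [ 2.679  0.139 -2.854] ang [-0.016  0.002 -0.   ]
```

Emit:
arm_command --translation '[[0,0,-0.3],[0.1,0.1,-0.8],[0.3,0.1,-1.4],[0.6,0.14,-2.0],[1.0,0.14,-2.5],[1.4,0.14,-2.75],[1.8,0.14,-2.85],[2.2,0.14,-2.85],[2.5,0.14,-2.85],[2.68,0.14,-2.85],[2.68,0.14,-2.85],[2.68,0.14,-2.85]]' --angular '[[0,0,0],[0,0,0],[0,0,0],[0,0,0],[0,0,0],[0,0,0],[0,0,0],[0,0,0],[0,0,0],[0,0,0],[0,0,0],[0,0,0]]' --fingers '[46,46,46,46,46,46,46,46,46,46,46,46]'

```text
time_s: 7.35
tcp_pos: [0.5657, 0.0403, 0.1204]
tcp_rot: [0.707, 0.021, -0.707, 0.021]
wrist_force: [0.3, -0.1, -0.9]
finger_gap: 0.565
```

```bash
python3 - <<'E'
from h import *
cmd([.566,.0396,.066])
c=camera("wrist");cv2.imwrite("pics/w4.png",cv2.convertScaleAbs(c["image"][:,:,::-1],alpha=1.3))
c=camera("scene");u,v=map(int,proj(c,sensors.get_state()["tcp_pos"]));crop(c,"s4.png",u-70,v-40,u+70,v+60,5)
E
```

```text
t 7.35 tcp [0.5657 0.0403 0.1204] F [ 0.34 -0.1  -0.87] gap 0.565
trans [ 1.812  0.023 -0.008] ang [-0.005 -0.002 -0.   ]
```

View pics/s4.png

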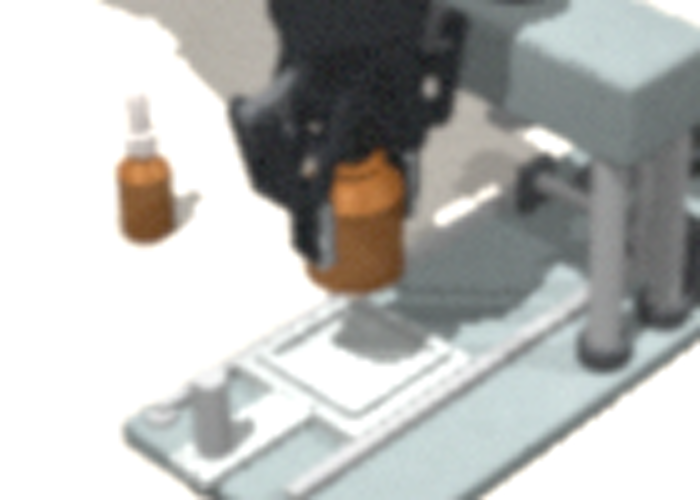

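View pics/w4.png

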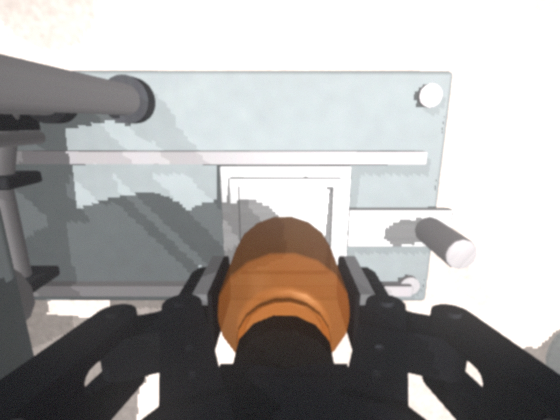

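The tray edges are at columns 220 and 352 (centre 286) and the bottle is at 285, so it lines up. Going down to about 3 mm above the floor.

Emit:
arm_command --translation '[[0.2,0.02,0],[0.45,0.02,0],[0.7,0.02,0],[0.95,0.02,0],[1.15,0.02,0],[1.3,0.02,0],[1.45,0.02,0],[1.55,0.02,0],[1.65,0.02,0],[1.7,0.02,0],[1.75,0.02,0],[1.75,0.02,0]]' --angular '[[0,0,0],[0,0,0],[0,0,0],[0,0,0],[0,0,0],[0,0,0],[0,0,0],[0,0,0],[0,0,0],[0,0,0],[0,0,0],[0,0,0]]' --fingers '[46,46,46,46,46,46,46,46,46,46,46,46]'

```text
time_s: 8.45
tcp_pos: [0.5658, 0.0397, 0.0674]
tcp_rot: [-0.707, -0.021, 0.707, -0.021]
wrist_force: [0.2, 0.3, -2.0]
finger_gap: 0.566
```

```bash
python3 - <<'E'
from h import *
cmd([.566,.0396,.064])
c=camera("wrist");cv2.imwrite("pics/w5.png",cv2.convertScaleAbs(c["image"][:,:,::-1],alpha=1.3))
c=camera("scene");u,v=map(int,proj(c,sensors.get_state()["tcp_pos"]));crop(c,"s5.png",u-50,v-30,u+50,v+50,7)
E
```

```text
t 8.45 tcp [0.5658 0.0397 0.0674] F [ 0.16  0.28 -2.04] gap 0.566
trans [ 0.115  0.004 -0.007] ang [-0.005  0.001  0.   ]
```

View pics/s5.png

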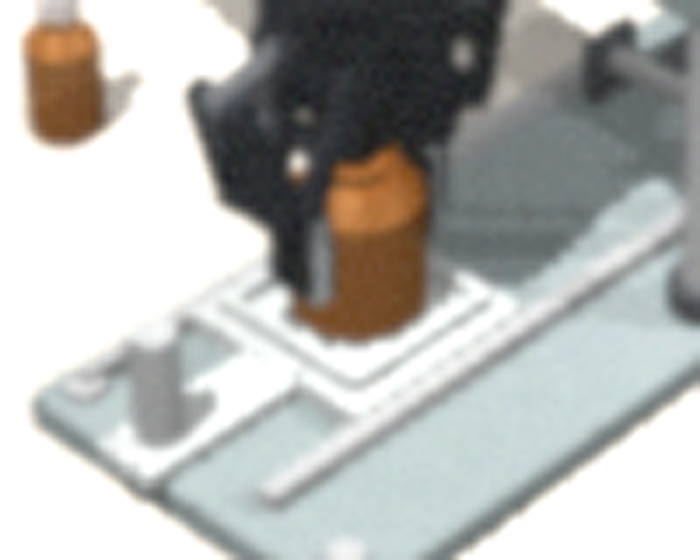

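View pics/w5.png

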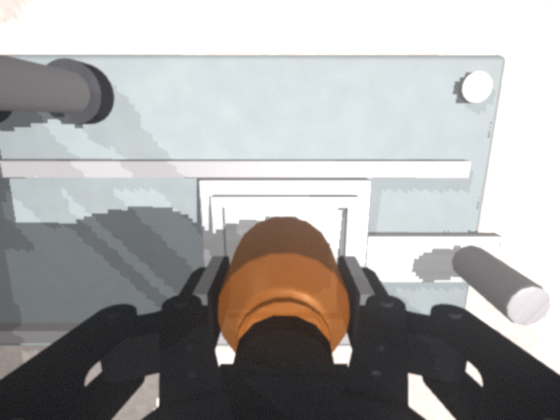

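Emit:
arm_command --translation '[[0.02,0,0],[0.04,0,0],[0.06,0,0],[0.07,0,0],[0.08,0,0],[0.08,0,0]]' --angular '[[0,0,0],[0,0,0],[0,0,0],[0,0,0],[0,0,0],[0,0,0]]' --fingers '[46,46,46,46,46,46]'

```text
time_s: 9.05
tcp_pos: [0.5658, 0.0397, 0.0651]
tcp_rot: [-0.707, -0.021, 0.707, -0.021]
wrist_force: [-0.3, 0.3, -2.3]
finger_gap: 0.571
```

Emit:
arm_command --translation '[[0.015,0,0],[0.03,0,0],[0.03,0,0]]' --angular '[[0,0,0],[0,0,0],[0,0,0]]' --fingers '[46,46,46]'

```text
time_s: 9.3
tcp_pos: [0.5658, 0.0397, 0.0642]
tcp_rot: [-0.707, -0.021, 0.707, -0.021]
wrist_force: [0.2, -0.9, -1.7]
finger_gap: 0.567
```

Emit:
arm_command --translation '[[0.015,0,0],[0.03,0,0],[0.03,0,0]]' --angular '[[0,0,0],[0,0,0],[0,0,0]]' --fingers '[46,46,46]'

```text
time_s: 9.55
tcp_pos: [0.5659, 0.0397, 0.0641]
tcp_rot: [0.707, 0.021, -0.707, 0.021]
wrist_force: [-4.7, -0.8, 8.4]
finger_gap: 0.569
```

```bash
python3 - <<'E'
from h import *
cmd([.566,.0396,.064])
c=camera("scene");u,v=map(int,proj(c,sensors.get_state()["tcp_pos"]));crop(c,"s6.png",u-50,v-30,u+50,v+50,7)
E
```

```text
t 9.55 tcp [0.5659 0.0397 0.0641] F [-4.69 -0.77  8.43] gap 0.569
trans [ 0.005  0.004 -0.004] ang [-0.004 -0.003 -0.   ]
```

View pics/s6.png

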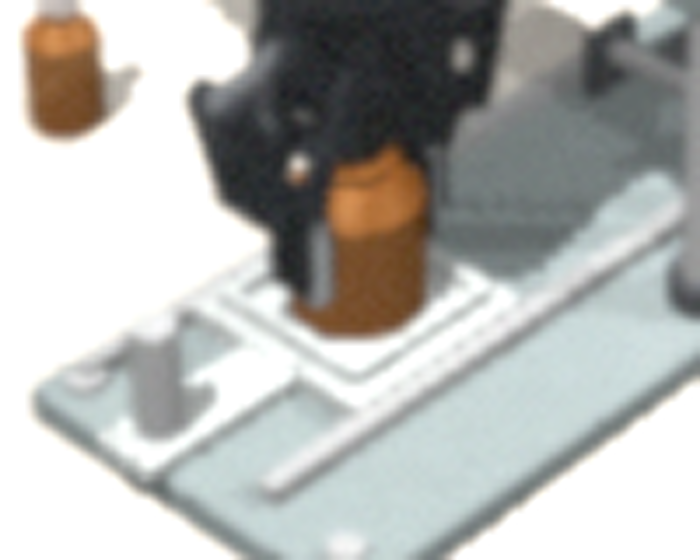

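Contact came at TCP z 0.064, as expected for the tray floor (on the rim it would be 0.070). I'll ease off 0.6 mm and open slowly.

Emit:
arm_command --translation '[[-0.02,0,0],[-0.02,0,0],[-0.02,0,0],[-0.02,0,0],[-0.02,0,0],[-0.02,0,0],[-0.02,0,0],[-0.02,0,0],[-0.02,0,0],[-0.02,0,0],[-0.02,0,0],[-0.02,0,0]]' --angular '[[0,0,0],[0,0,0],[0,0,0],[0,0,0],[0,0,0],[0,0,0],[0,0,0],[0,0,0],[0,0,0],[0,0,0],[0,0,0],[0,0,0]]' --fingers '[47,48.5,50,52,54,57,60,65,72,80,85,85]'

```text
time_s: 10.6
tcp_pos: [0.5658, 0.0397, 0.064]
tcp_rot: [0.707, 0.021, -0.707, 0.021]
wrist_force: [-0.6, -0.3, -0.1]
finger_gap: 0.997
```

```bash
python3 - <<'E'
from h import *
cmd([.566,.0396,.18])
c=camera("wrist");cv2.imwrite("pics/w6.png",cv2.convertScaleAbs(c["image"][:,:,::-1],alpha=1.3))
c=camera("scene");u,v=map(int,proj(c,sensors.get_state()["tcp_pos"]));crop(c,"s7.png",u-50,v-30,u+50,v+50,7)
E
```

```text
t 10.6 tcp [0.5658 0.0397 0.064 ] F [-0.56 -0.29 -0.1 ] gap 0.997
trans [-3.867  0.004 -0.006] ang [-0.005 -0.001  0.   ]
```

View pics/s7.png

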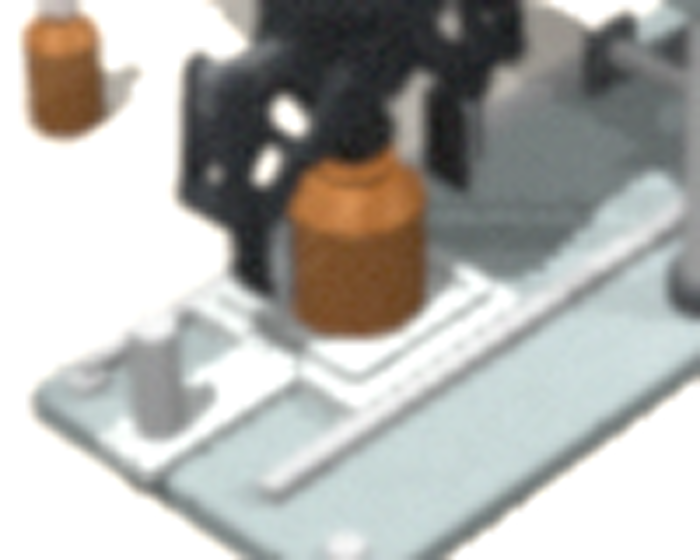

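View pics/w6.png

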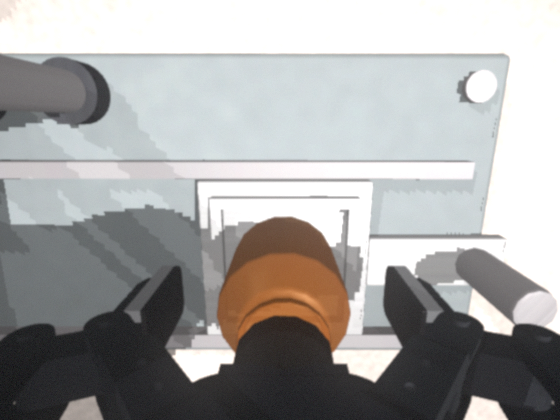

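The bottle stands upright and is let go. I'll lift clear and inspect.

Emit:
arm_command --translation '[[-0.1,0,0],[-0.3,0,0],[-0.7,0,0],[-1.2,0,0],[-1.8,0,0],[-2.4,0,0],[-3,0,0],[-3.5,0,0],[-3.8,0.3,0],[-4,1.0,0],[-4,1.9,0],[-4,2.5,0]]' --angular '[[0,0,0],[0,0,0],[0,0,0],[0,0,0],[0,0,0],[0,0,0],[0,0,0],[0,0,0],[0,0,0],[0,0,0],[0,0,0],[0,0,0]]' --fingers '[85,85,85,85,85,85,85,85,70,50,25,0]'

```text
time_s: 11.7
tcp_pos: [0.5702, -0.0373, 0.185]
tcp_rot: [0.707, 0.02, -0.706, 0.021]
wrist_force: [-0.0, -0.5, -0.5]
finger_gap: 0.447
```

Emit:
arm_command --translation '[[0,0.6,0],[0,1.3,0],[0,1.8,0],[0,2.1,0],[0,2.1,0],[0,2.1,0]]' --angular '[[0,0,0],[0,0,0],[0,0,0],[0,0,0],[0,0,0],[0,0,0]]' --fingers '[0,0,0,0,0,0]'

```text
time_s: 12.2
tcp_pos: [0.5737, -0.0982, 0.1841]
tcp_rot: [-0.707, -0.02, 0.707, -0.02]
wrist_force: [-0.9, 1.1, 0.3]
finger_gap: 0.001
```

```bash
python3 - <<'E'
from h import *
cmd([.571,-.083,.06])
c=camera("wrist");cv2.imwrite("pics/w7.png",cv2.convertScaleAbs(c["image"][:,:,::-1],alpha=1.3))
print(proj(c,[.569,-.0545,.071]))
c=camera("scene");crop(c,"s8.png",210,170,310,270,6)
c=camera("top");crop(c,"t8.png",280,195,370,250,8)
E
```

```text
t 12.2 tcp [ 0.5737 -0.0982  0.1841] F [-0.9   1.12  0.26] gap 0.001
trans [ 4.137 -0.509  0.061] ang [-0.012  0.001  0.001]
(np.float64(222.04213327416343), np.float64(220.55423944943442))
```

View pics/s8.png

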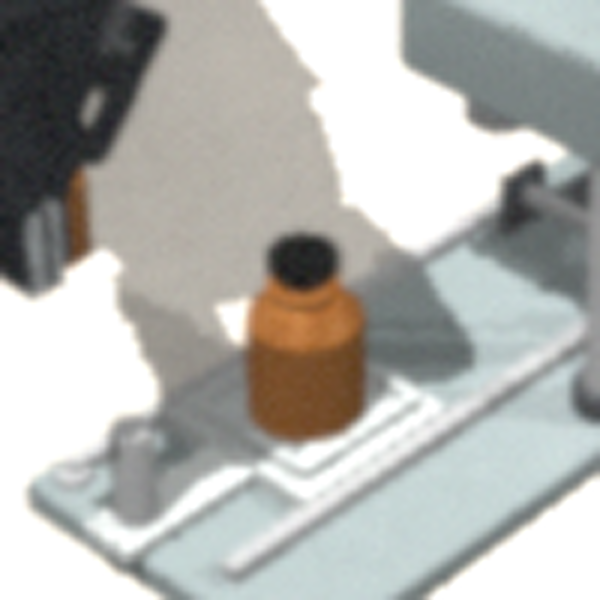

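View pics/w7.png

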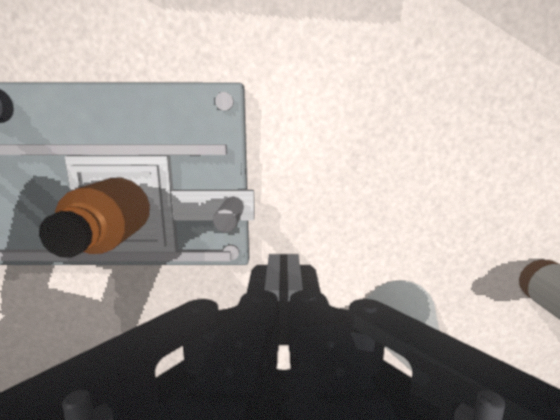

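View pics/t8.png

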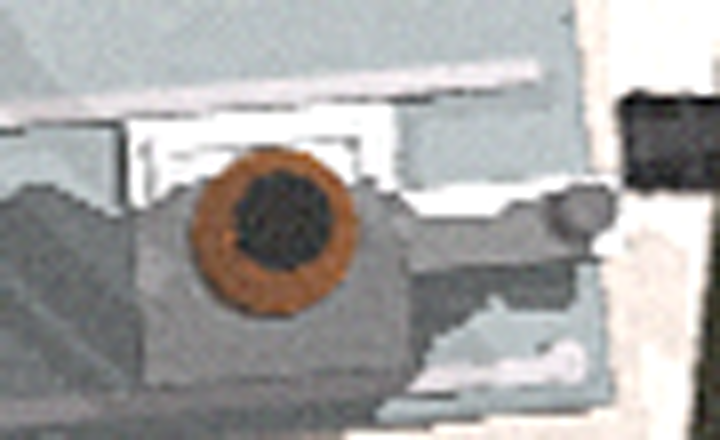

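The top view gives the bottle inside the rim with the stopper still proud, and the knob is where predicted at (222,220). I'll lower the closed fingers behind the knob.

Emit:
arm_command --translation '[[0.2,0,0.06],[0.6,0,0.06],[1.1,0,0.06],[1.6,0,0.06],[2.1,0,0.06],[2.6,0,0.06],[3.0,0,0.06],[3.3,0,0.06],[3.5,0,0.06],[3.6,0,0.06],[3.67,0,0.06],[3.67,0,0.06]]' --angular '[[0,0,0],[0,0,0],[0,0,0],[0,0,0],[0,0,0],[0,0,0],[0,0,0],[0,0,0],[0,0,0],[0,0,0],[0,0,0],[0,0,0]]' --fingers '[0,0,0,0,0,0,0,0,0,0,0,0]'

```text
time_s: 13.35
tcp_pos: [0.5721, -0.0982, 0.0739]
tcp_rot: [0.707, 0.021, -0.707, 0.021]
wrist_force: [0.3, 0.7, -0.8]
finger_gap: 0.002
```

```bash
python3 - <<'E'
from h import *
cmd([.571,-.083,.06])
o=np.array([.56096,.09009,0]);Y=np.array([-np.sin(YAW),np.cos(YAW),0]);print("press y of tcp",(sensors.get_state()["tcp_pos"]-o)@Y)
c=camera("scene");crop(c,"s9.png",190,170,310,270,6)
E
```

```text
t 13.35 tcp [ 0.5721 -0.0982  0.0739] F [ 0.32  0.73 -0.79] gap 0.002
trans [ 0.464 -0.507  0.007] ang [-0.004 -0.002 -0.   ]
press y of tcp -0.18857811111348183
```

View pics/s9.png

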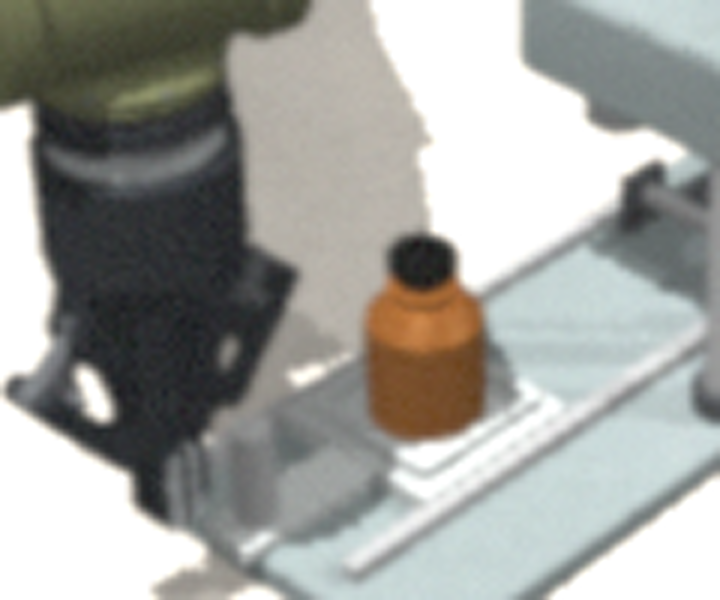

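Emit:
arm_command --translation '[[0,-0.15,0],[0,-0.3,0],[0,-0.4,0],[0,-0.48,0],[0,-0.55,0],[0,-0.62,0],[0,-0.68,0],[0,-0.75,0],[0,-0.82,0],[0,-0.9,0],[0,-0.98,0],[0,-1.07,0]]' --angular '[[0,0,0],[0,0,0],[0,0,0],[0,0,0],[0,0,0],[0,0,0],[0,0,0],[0,0,0],[0,0,0],[0,0,0],[0,0,0],[0,0,0]]' --fingers '[0,0,0,0,0,0,0,0,0,0,0,0]'

```text
time_s: 14.4
tcp_pos: [0.5702, -0.066, 0.0739]
tcp_rot: [0.707, 0.02, -0.707, 0.021]
wrist_force: [0.1, -1.9, 1.2]
finger_gap: -0.001
```

```bash
python3 - <<'E'
from h import *
cmd([.571,-.083,.06])
c=camera("scene");crop(c,"s10.png",190,170,310,270,6)
E
```

```text
t 14.4 tcp [ 0.5702 -0.066   0.0739] F [ 0.14 -1.89  1.23] gap -0.001
trans [0.464 0.568 0.006] ang [-0.006 -0.001 -0.001]
```

View pics/s10.png

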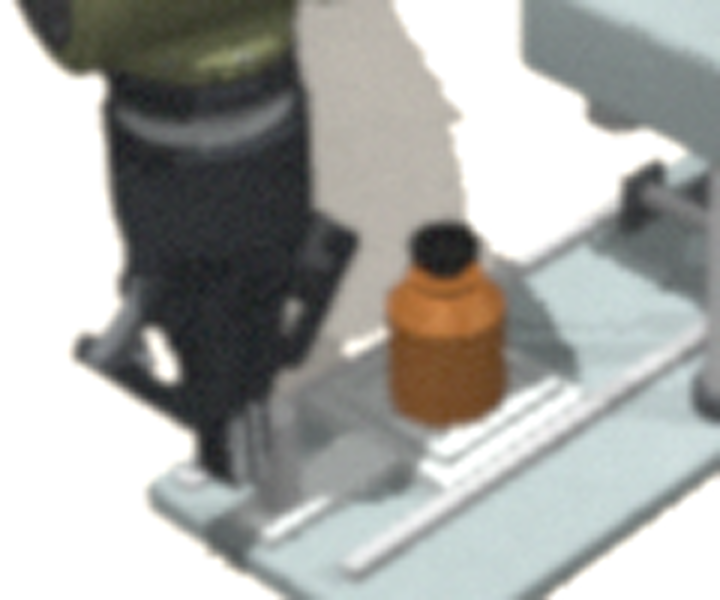

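Emit:
arm_command --translation '[[0,-0.09,0],[0,-0.19,0],[0,-0.3,0],[0,-0.42,0],[0,-0.54,0],[0,-0.66,0],[0,-0.78,0],[0,-0.9,0],[0,-1.02,0],[0,-1.14,0],[0,-1.26,0],[0,-1.38,0]]' --angular '[[0,0,0],[0,0,0],[0,0,0],[0,0,0],[0,0,0],[0,0,0],[0,0,0],[0,0,0],[0,0,0],[0,0,0],[0,0,0],[0,0,0]]' --fingers '[0,0,0,0,0,0,0,0,0,0,0,0]'

```text
time_s: 15.45
tcp_pos: [0.5678, -0.0244, 0.0739]
tcp_rot: [0.707, 0.021, -0.707, 0.021]
wrist_force: [0.6, -1.9, 1.0]
finger_gap: 0.002
```

Emit:
arm_command --translation '[[0,-0.12,0],[0,-0.24,0],[0,-0.36,0],[0,-0.48,0],[0,-0.6,0],[0,-0.72,0],[0,-0.84,0],[0,-0.96,0],[0,-1.08,0],[0,-1.19,0],[0,-1.3,0],[0,-1.4,0]]' --angular '[[0,0,0],[0,0,0],[0,0,0],[0,0,0],[0,0,0],[0,0,0],[0,0,0],[0,0,0],[0,0,0],[0,0,0],[0,0,0],[0,0,0]]' --fingers '[0,0,0,0,0,0,0,0,0,0,0,0]'

```text
time_s: 16.45
tcp_pos: [0.5653, 0.0175, 0.0739]
tcp_rot: [0.707, 0.021, -0.707, 0.021]
wrist_force: [1.1, -1.2, 0.7]
finger_gap: -0.002
```

```bash
python3 - <<'E'
from h import *
cmd([.571,-.083,.06])
o=np.array([.56096,.09009,0]);Y=np.array([-np.sin(YAW),np.cos(YAW),0]);print("press y of tcp",(sensors.get_state()["tcp_pos"]-o)@Y)
c=camera("scene");crop(c,"s11.png",210,140,350,260,5)
E
```

```text
t 16.45 tcp [0.5653 0.0175 0.0739] F [ 1.14 -1.23  0.7 ] gap -0.002
trans [0.463 3.355 0.005] ang [-0.004 -0.     0.   ]
press y of tcp -0.07274404661276167
```

View pics/s11.png

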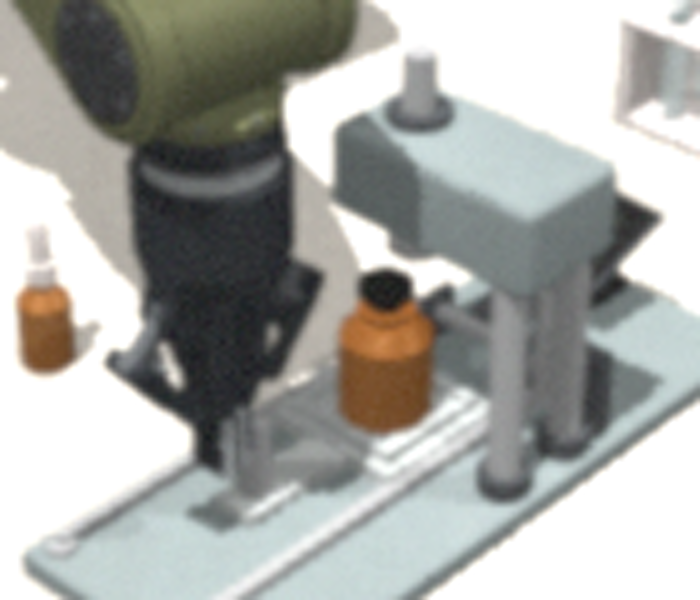

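Emit:
arm_command --translation '[[0,-0.09,0],[0,-0.18,0],[0,-0.26,0],[0,-0.34,0],[0,-0.41,0],[0,-0.48,0],[0,-0.54,0],[0,-0.6,0],[0,-0.65,0],[0,-0.68,0],[0,-0.7,0],[0,-0.7,0]]' --angular '[[0,0,0],[0,0,0],[0,0,0],[0,0,0],[0,0,0],[0,0,0],[0,0,0],[0,0,0],[0,0,0],[0,0,0],[0,0,0],[0,0,0]]' --fingers '[0,0,0,0,0,0,0,0,0,0,0,0]'

```text
time_s: 17.5
tcp_pos: [0.564, 0.0382, 0.0738]
tcp_rot: [-0.707, -0.021, 0.707, -0.021]
wrist_force: [-0.1, -1.4, 0.0]
finger_gap: 0.001
```

Emit:
arm_command --translation '[[0,-0.03,0],[0,-0.06,0],[0,-0.09,0],[0,-0.11,0]]' --angular '[[0,0,0],[0,0,0],[0,0,0],[0,0,0]]' --fingers '[0,0,0,0]'

```text
time_s: 17.83
tcp_pos: [0.5639, 0.0415, 0.0738]
tcp_rot: [-0.707, -0.021, 0.707, -0.021]
wrist_force: [-0.3, -2.7, 0.2]
finger_gap: -0.002
```

Emit:
arm_command --translation '[[0,-0.03,0],[0,-0.06,0],[0,-0.09,0]]' --angular '[[0,0,0],[0,0,0],[0,0,0]]' --fingers '[0,0,0]'

```text
time_s: 18.08
tcp_pos: [0.5638, 0.0425, 0.0739]
tcp_rot: [-0.707, -0.02, 0.707, -0.021]
wrist_force: [-0.4, -22.7, 0.9]
finger_gap: 0.001
```

```bash
python3 - <<'E'
from h import *
cmd([.571,-.083,.06])
c=camera("scene");crop(c,"s12.png",220,140,340,240,6)
E
```

```text
t 18.0833 tcp [0.5638 0.0425 0.0739] F [ -0.4  -22.69   0.94] gap 0.001
trans [4.750e-01 4.189e+00 4.000e-03] ang [-0.005  0.001 -0.031]
```

View pics/s12.png

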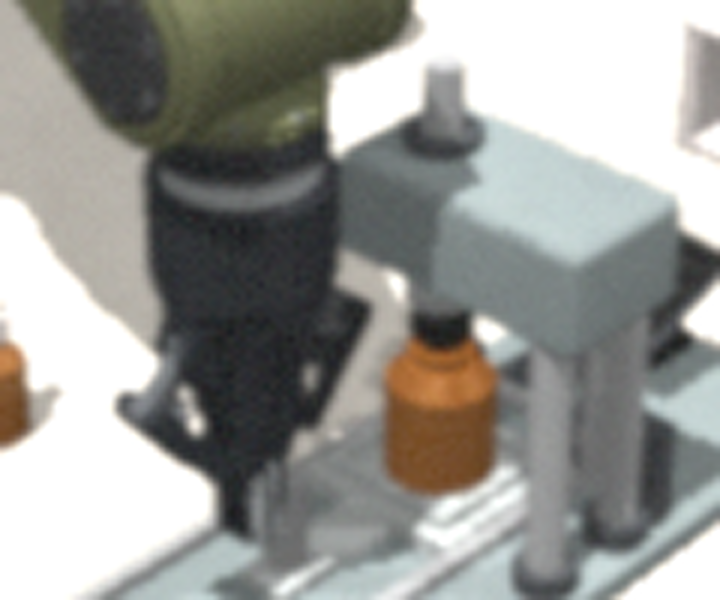

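The tray is at its stop: force jumped to 23 N with tray travel at about 140 mm. I'll back off, then rise over the head.

Emit:
arm_command --translation '[[0,0.1,0],[0,0.4,0],[0,0.9,0],[0,1.3,0],[-0.3,1.5,0],[-1.0,1.5,0],[-1.9,1.5,0],[-2.9,1.5,0],[-3.9,1.5,0],[-4.9,1.5,0],[-5.9,1.5,0],[-6.8,1.5,0]]' --angular '[[0,0,0],[0,0,0],[0,0,0],[0,0,0],[0,0,0],[0,0,0],[0,0,0],[0,0,0],[0,0,0],[0,0,0],[0,0,0],[0,0,0]]' --fingers '[0,0,0,0,0,0,0,0,0,0,0,0]'

```text
time_s: 19.13
tcp_pos: [0.5662, -0.0009, 0.2808]
tcp_rot: [0.707, 0.021, -0.706, 0.02]
wrist_force: [0.0, -0.2, 0.7]
finger_gap: 0.0
```

Emit:
arm_command --translation '[[-0.4,0,0],[-0.7,0,0],[-0.8,0,0],[-0.8,0,0]]' --angular '[[0,0,0],[0,0,0],[0,0,0],[0,0,0]]' --fingers '[0,0,0,0]'

```text
time_s: 19.47
tcp_pos: [0.5663, -0.0009, 0.3021]
tcp_rot: [0.707, 0.021, -0.707, 0.02]
wrist_force: [-0.1, -0.8, 0.2]
finger_gap: 0.002
```

```bash
python3 - <<'E'
from h import *
o=np.array([.56096,.09009,0]);Y=np.array([-np.sin(YAW),np.cos(YAW),0])
print(o+.207*Y)
p=o+.207*Y;cmd([p[0],p[1],.302])
c=camera("scene");crop(c,"s13.png",250,140,370,240,6)
c=camera("top");crop(c,"t13.png",190,170,370,270,4.4)
u,v=209,233;print("pad",plane(c,u,v,.07))
E
```

```text
[0.54885741 0.2967359  0.        ]
t 19.4667 tcp [ 0.5663 -0.0009  0.3021] F [-0.06 -0.82  0.19] gap 0.002
trans [ 5.000e-03 -9.937e+00  6.000e-03] ang [-0.005 -0.003  0.001]
pad [0.54807197 0.29465671 0.07      ]
```

View pics/s13.png

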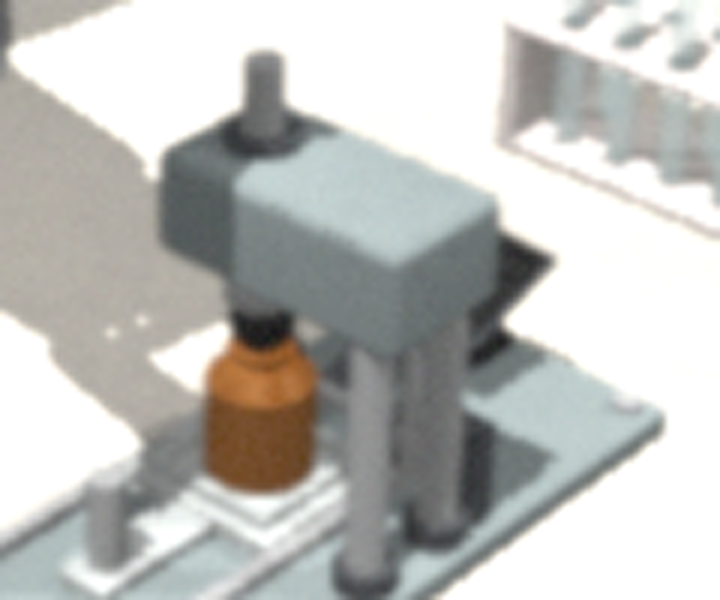

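View pics/t13.png

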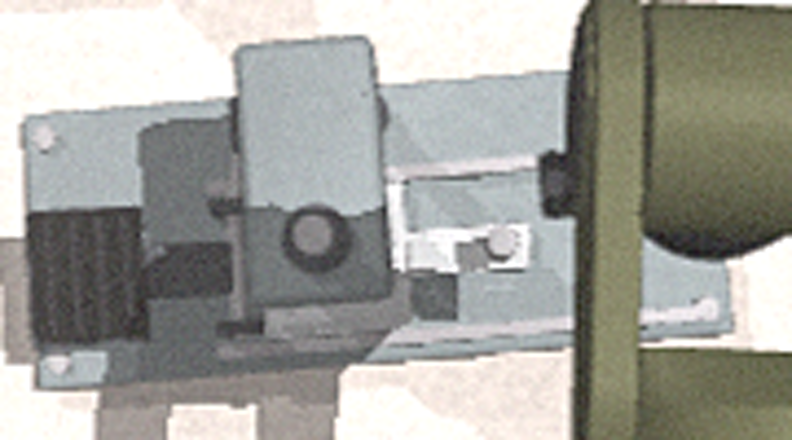

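Emit:
arm_command --translation '[[0,-0.3,0],[0,-1.0,0],[0,-2.0,0],[0,-3.0,0],[0,-4.1,0],[0,-5.2,0],[0,-6.3,0],[0,-7.4,0],[0,-8.4,0],[0,-9.2,0],[0,-9.7,0],[0,-9.95,0]]' --angular '[[0,0,0],[0,0,0],[0,0,0],[0,0,0],[0,0,0],[0,0,0],[0,0,0],[0,0,0],[0,0,0],[0,0,0],[0,0,0],[0,0,0]]' --fingers '[0,0,0,0,0,0,0,0,0,0,0,0]'

```text
time_s: 20.57
tcp_pos: [0.5483, 0.2992, 0.301]
tcp_rot: [-0.706, -0.021, 0.707, -0.021]
wrist_force: [-0.1, 0.3, -0.7]
finger_gap: -0.007
```

Emit:
arm_command --translation '[[0.3,0,0],[1.0,0,0],[1.9,0,0],[2.8,0,0],[3.7,0,0],[4.5,0,0],[5.2,0,0],[5.7,0,0],[6.0,0,0],[6.2,0,0],[6.3,0,0],[6.3,0,0]]' --angular '[[0,0,0],[0,0,0],[0,0,0],[0,0,0],[0,0,0],[0,0,0],[0,0,0],[0,0,0],[0,0,0],[0,0,0],[0,0,0],[0,0,0]]' --fingers '[0,0,0,0,0,0,0,0,0,0,0,0]'

```text
time_s: 21.57
tcp_pos: [0.5492, 0.2968, 0.1129]
tcp_rot: [0.707, 0.02, -0.707, 0.02]
wrist_force: [0.8, 0.6, -0.2]
finger_gap: 0.0
```

```bash
python3 - <<'E'
from h import *
o=np.array([.56096,.09009,0]);Y=np.array([-np.sin(YAW),np.cos(YAW),0])
p=o+.207*Y;cmd([p[0],p[1],.066])
c=camera("wrist");cv2.imwrite("pics/w14.png",cv2.convertScaleAbs(c["image"][:,:,::-1],alpha=1.3))
c=camera("top");k=plane(c,190+501/4.4,170+240/4.4,.071);print("knob y",(k-o)@Y)
c=camera("scene");crop(c,"s14.png",250,120,390,240,5)
E
```

```text
t 21.5667 tcp [0.5492 0.2968 0.1129] F [ 0.77  0.56 -0.19] gap 0.0
trans [1.562 0.    0.011] ang [-0.01 -0.   -0.  ]
knob y -0.024554739506280523
```

View pics/w14.png

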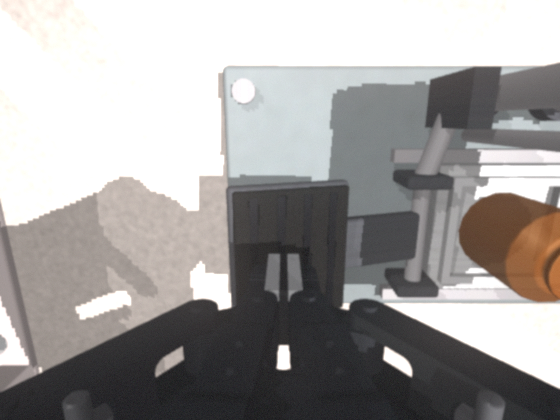

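View pics/s14.png

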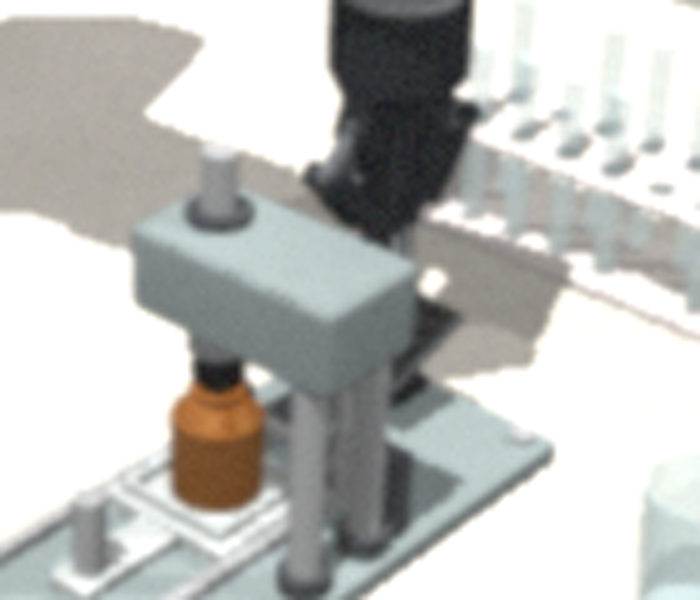

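The knob is at press y -24.6 mm, so the tray is fully home. The fingers are over the middle of the pad. Pressing down now.

Emit:
arm_command --translation '[[0.2,0,0],[0.4,0,0],[0.6,0,0],[0.75,0,0],[0.88,0,0],[1.0,0,0],[1.1,0,0],[1.2,0,0],[1.3,0,0],[1.4,0,0],[1.48,0,0],[1.54,0,0]]' --angular '[[0,0,0],[0,0,0],[0,0,0],[0,0,0],[0,0,0],[0,0,0],[0,0,0],[0,0,0],[0,0,0],[0,0,0],[0,0,0],[0,0,0]]' --fingers '[0,0,0,0,0,0,0,0,0,0,0,0]'

```text
time_s: 22.72
tcp_pos: [0.5496, 0.2988, 0.068]
tcp_rot: [0.708, 0.022, -0.706, 0.02]
wrist_force: [-3.0, 8.9, 14.7]
finger_gap: 0.001
```

Emit:
arm_command --translation '[[0.02,0,0],[0.04,0,0],[0.06,0,0]]' --angular '[[0,0,0],[0,0,0],[0,0,0]]' --fingers '[0,0,0]'

```text
time_s: 22.97
tcp_pos: [0.5496, 0.2988, 0.0665]
tcp_rot: [0.708, 0.022, -0.706, 0.02]
wrist_force: [-2.8, 9.0, 15.4]
finger_gap: -0.0
```

Still about 15 N, so it isn't clearly on the stop. Continuing in small steps.

Emit:
arm_command --translation '[[0.02,0,0],[0.04,0,0],[0.06,0,0]]' --angular '[[0,0,0],[0,0,0],[0,0,0]]' --fingers '[0,0,0]'

```text
time_s: 23.22
tcp_pos: [0.5498, 0.2989, 0.0657]
tcp_rot: [0.708, 0.022, -0.706, 0.02]
wrist_force: [-10.7, 5.3, 29.9]
finger_gap: 0.004
```

Emit:
arm_command --translation '[[0.02,0,0],[0.03,0,0],[0.03,0,0]]' --angular '[[0,0,0],[0,0,0],[0,0,0]]' --fingers '[0,0,0]'

```text
time_s: 23.47
tcp_pos: [0.5498, 0.2989, 0.0656]
tcp_rot: [0.708, 0.022, -0.705, 0.02]
wrist_force: [-11.0, 4.8, 31.9]
finger_gap: 0.003
```

The force has risen to 30 N and z has stopped at 0.0656, so it is on the stop. Holding, with a picture.

Emit:
arm_command --translation '[[0,0,0],[0,0,0],[0,0,0],[0,0,0],[0,0,0],[0,0,0],[0,0,0],[0,0,0]]' --angular '[[0,0,0],[0,0,0],[0,0,0],[0,0,0],[0,0,0],[0,0,0],[0,0,0],[0,0,0]]' --fingers '[0,0,0,0,0,0,0,0]'

```text
time_s: 24.13
tcp_pos: [0.5498, 0.2989, 0.0656]
tcp_rot: [0.708, 0.022, -0.705, 0.02]
wrist_force: [-11.4, 4.2, 33.1]
finger_gap: -0.002
```

```bash
python3 - <<'E'
from h import *
c=camera("scene");crop(c,"s15.png",250,120,390,240,5)
E
```

```text
(no output)
```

View pics/s15.png

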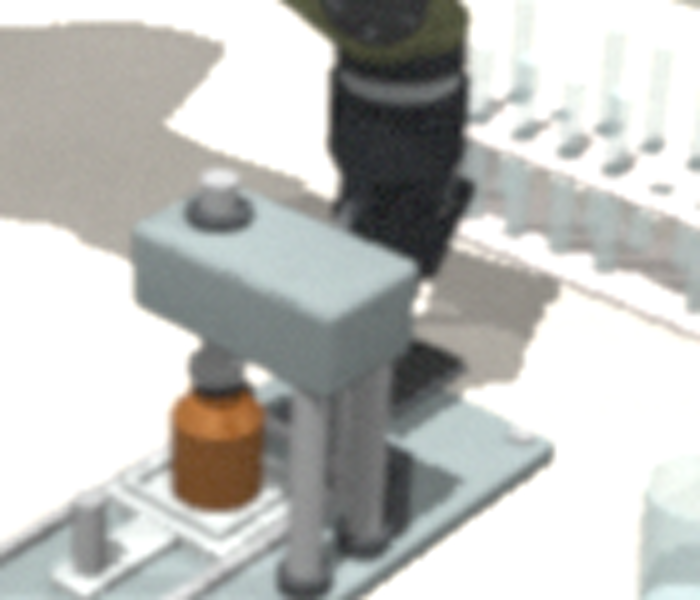

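The ram is down on the stopper and the treadle is level. Raising slowly to let the treadle come up.

Emit:
arm_command --translation '[[-0.1,0,0],[-0.2,0,0],[-0.35,0,0],[-0.5,0,0],[-0.65,0,0],[-0.8,0,0],[-1.0,0,0],[-1.3,0,0],[-1.7,0,0],[-2.3,0,0],[-3.0,0,0],[-3.6,0,0]]' --angular '[[0,0,0],[0,0,0],[0,0,0],[0,0,0],[0,0,0],[0,0,0],[0,0,0],[0,0,0],[0,0,0],[0,0,0],[0,0,0],[0,0,0]]' --fingers '[0,0,0,0,0,0,0,0,0,0,0,0]'

```text
time_s: 25.18
tcp_pos: [0.5489, 0.2975, 0.1721]
tcp_rot: [0.707, 0.021, -0.707, 0.02]
wrist_force: [-0.3, -0.1, 0.2]
finger_gap: -0.003
```

Emit:
arm_command --translation '[[-0.5,0,0],[-0.8,0,0],[-1,0,0],[-1,0,0],[-1,0,0],[-1,0,0]]' --angular '[[0,0,0],[0,0,0],[0,0,0],[0,0,0],[0,0,0],[0,0,0]]' --fingers '[0,0,0,0,0,0]'

```text
time_s: 25.68
tcp_pos: [0.5487, 0.2971, 0.1991]
tcp_rot: [-0.706, -0.02, 0.707, -0.021]
wrist_force: [0.1, 0.1, -0.4]
finger_gap: 0.0
```

```bash
python3 - <<'E'
from h import *
cmd([.55,.3,.2])
o=np.array([.56096,.09009,0]);Y=np.array([-np.sin(YAW),np.cos(YAW),0])
c=camera("scene");crop(c,"s16.png",250,120,390,240,5)
c=camera("top");crop(c,"t16.png",190,170,370,270,4.4)
E
```

```text
t 25.6833 tcp [0.5487 0.2971 0.1991] F [ 0.08  0.05 -0.39] gap 0.0
trans [-0.029 -0.095 -0.048] ang [-0.004  0.017 -0.006]
```

View pics/s16.png

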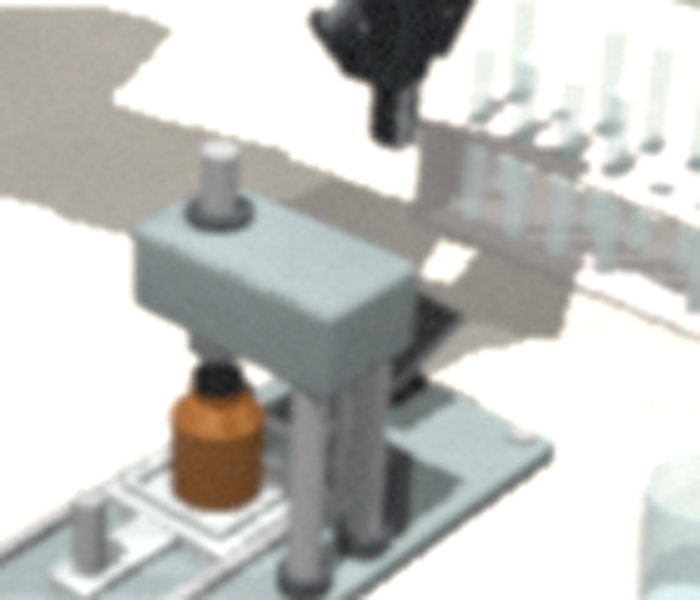

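View pics/t16.png

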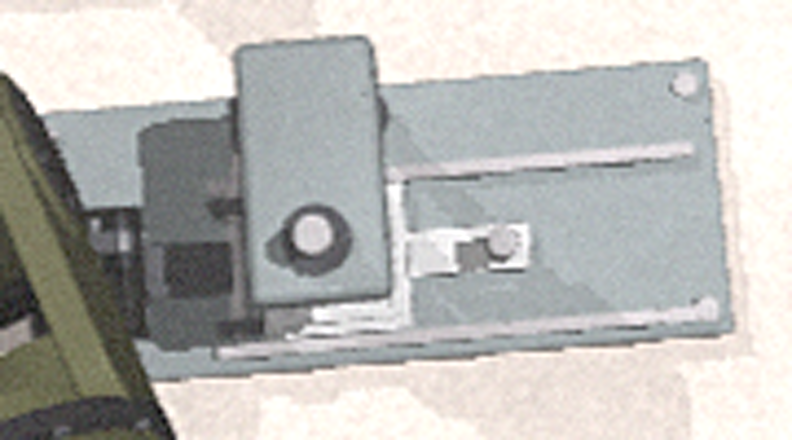

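The treadle is back up and the rod has risen again. The stopper is seated, its neck collar no longer showing. The knob is still at (501,240), so the tray is home, and the robot is clear of everything. Handing in.

```bash
python3 -c "
from cell import order;print(order.hand_in())"
```

```text
the job is handed in; nothing more can be done
None
```

I stood the bottle in the tray, pushed the tray home, held the treadle on its stop for about 0.9 s and let it come up. I handed the job in at about 26 s; it gave no verdict.

**Last checks:**
- **Tray:** it reached its stop with 23 N. The knob then measured at press y −24.6 mm against −25 mm expected, and was at the same pixel after pressing.
- **Treadle:** on the stop, the force rose from 15 N to about 30 N with the pad near 44 mm. In the final picture it is back up.
- **Bottle and stopper:** the final picture shows the bottle upright in the tray with the stopper clearly lower. I judged the stopper depth only by eye.
- **Robot:** it is clear of everything, with wrist force near zero. I moved none of the other glassware, but I took no full final picture to confirm it all stayed put.

**Disagreement:** the scene camera put the press about 6 mm from where the top and wrist cameras did. Those two agreed within about 1–2 mm, so I used them. The bottle touched the tray floor within 0.1 mm of the expected height, but with about 5 N sideways force. That force was gone once the bottle was released.

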